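Close up the row of printed cases on the sorting shelf

TASK

Line up the three blue printed cases in one neat row on the low sorting shelf: side by side without gaps, lying flat with one short end flush against the back rail, the row starting at the fixed end wall (the left end, seen from the robot), and the orange sliding stop closed snugly against the last case. Slide the cases along the shelf, do not pick them up, and leave the cup, the spool and the caliper alone.

Things in the scene. Friction and masses are not known exactly. Their poses are not given: they have to be found in the camera images.
- shelf: low fixed shelf on the table, 280 (x) x 500 (y) mm, grey top surface 40 mm above the table and level, tan strip along the front (colour only, flush); origin: centre of its underside, on the table. +x points away from the robot to the back rail, +y to the left to the fixed end wall. The shelf may stand turned by up to about 0.15 rad. Its front edge is at x = -140 mm, its sides at y = +-250 mm.
- rail_face (a point): point at the foot of the near face of the aluminium back rail, at mid length, on the shelf surface; axes as the shelf (shelf x = +125, y = 0, z = 40 mm). The rail is 460 mm long, 12 mm thick and 28 mm high.
- end_face (a point): point at the foot of the inner face of the fixed aluminium end wall, on the shelf surface; axes as the shelf (shelf x = +70, y = +210, z = 40 mm). The wall runs from the rail 115 mm towards the robot, is 14 mm thick and 28 mm high.
- case_a: (loose, about 80 g) blue 3D-printed case with a red seam line round it, a flat rectangular block 110 (x) x 46 (y) x 22 mm (z); a red dot marks the +x end of its top. Origin: centre of its underside, x along the length. It starts lying flat and askew on the tan front strip of the shelf; plastic on laminate, friction about 0.5 to 0.7.
- case_b: (loose, about 80 g) blue 3D-printed case with a red seam line round it, a flat rectangular block 110 (x) x 46 (y) x 22 mm (z); a red dot marks the +x end of its top. Origin: centre of its underside, x along the length. It starts lying flat and askew on the tan front strip of the shelf; plastic on laminate, friction about 0.5 to 0.7.
- case_c: (loose, about 80 g) blue 3D-printed case with a red seam line round it, a flat rectangular block 110 (x) x 46 (y) x 22 mm (z); a red dot marks the +x end of its top. Origin: centre of its underside, x along the length. It starts lying flat and askew on the tan front strip of the shelf; plastic on laminate, friction about 0.5 to 0.7.
- stop (a joint): travel (m) of the orange sliding stop along shelf +y, towards the fixed end wall: 0 = fully open on the right (inner face at shelf y = -200 mm), end of travel 0.290. With three cases packed between it and the wall it reads 0.272. It slides stiffly (about 1.5 N) and stays where it is left.
- stop_face (a point): centre of the inner (left, +y) face of the sliding stop, 15 mm above the shelf surface, at shelf x = +68 mm; axes as the shelf. The stop is an orange block 90 mm along x, 20 mm thick in y (its outer face is 20 mm to the right of this point), its top face 29.5 mm above the shelf, with a flat arm 34 mm above it to a guide on the rail. It can be pushed on its outer face.
- cup: clear plastic cup of coloured push pins (loose), 74 mm across, 85 mm high, on the table to the right; origin: centre of its underside. Leave alone.
- spool: spool of blue filament lying flat on the table to the left (loose), 190 mm across, 58 mm high; origin: centre of its underside. Leave alone.
- caliper: digital caliper lying on the table near the robot to the left (loose), 200 x 64 x 14 mm; origin: under the middle of its beam. Leave alone.
There are look-alikes about, which are no part of the job. What is shaped like the case_a but green or turquoise is not meant.

How it is judged:
By the outcome, as a careful person would: the job done as asked, in the order asked, and still so for the second after the job is handed in, with the robot touching nothing.
It also fails if it takes over 72 s, if anything falls off the work surface, if the arm or the gripper's body presses on something with over 40 N, if the wrist force passes 120 N, or if a joint passes its speed limit or range.

ROBOT

A 7-joint arm with a two-finger parallel gripper is mounted at the origin on the work surface. World frame = base frame: x ahead of the robot, y to its left, z up, the work surface at z = 0. Lengths are in m, angles in rad, forces in N, time in s.
With the tool pointing down it reaches from about 0.425 to 1.025 m from the base axis. Payload 9.4 kg.
Tool frame: the origin (TCP) lies midway between the tips of the shut fingers; the grasp point (between the pads) lies 19 mm behind it (r.pinch_z is the distance from the TCP to the grasp point, in m); z points along the fingers, y is the line along which they close (so a half turn about z gives the same grasp; the last joint's range is limited). The gripper opens to 85 mm and grips with 20 to 120 N. Pads are 22 mm wide; open, the fingers measure 114 mm over their backs; the gripper's body (76 mm by 85 mm) begins 54 mm behind the grasp point. The pads swing forward as they close: fully open they stand 13 mm farther back than shut.
Start: joints at [-1.407, 0.599, -0.003, 1.599, 0.002, 0.943, -0.08], TCP at [0.173, 0.704, 0.2] pointing down, gripper open.
Joint ranges: [-2.57, 2.57], [-0.35, 1.97], [-1.29, 1.29], [0.11, 2.56], [-1.05, 4.19], [0.11, 1.86], [-2.63, 2.63]. Speed limits (rad/s): [2.22, 2.22, 3.01, 3.01, 3.14, 3.14, 3.14].

INTERFACE

Orientations are given as a unit quaternion [w, x, y, z].
In Python, from bench import r gives the robot as it stands.
- The arm moves only by the tool send_rows, never from a script. Its argument "deltas" is one flat list of numbers, 7 for each row, row after row: the turn, a rotation vector about the tool's x, y, z in rad, then the shift along the tool's x, y, z in mm, then the opening, from 0 (shut) to 1 (fully open). In form: [rx, ry, rz, tx, ty, tz, claw, rx, ry, rz, tx, ty, tz, claw, ...]. A call has 1 to 5 rows; each row shifts and turns the commanded pose from where the row before left it, along the tool's axes as they then stand; what a row does not reach is not made up. A row lasts 1/10 s, in which the tool goes at most 50 mm and 8.59 degrees, less where a joint would pass 70% of its speed; a pose out of reach is approached as far as the arm can. A call is refused whole if a number of a shift passes 50 or a number of a turn 0.15, either way. A call with a gripper value outside its range is refused whole. The fingers move at their own pace and stop on an object; "grip_force" is the grip in N (left out, the last holds). Time passes only in rows, so rows that do not move let the fingers close. It gives the time, the measured TCP pose, the force, the opening and the grip force at its end, in the units of the state.
- r.sense(): the state, without advancing time (a new reading comes with each control period).
- r.read_camera(name): name is "side" or "top"; returns the picture (400x640x3 uint8, red, green, blue); there is no depth.
- r.get_calibration(name): a dict with "mtx" (3x3 intrinsics, pixels), "T" (4x4, takes a point from camera to world coordinates). Camera axes: x right, y down, z forward; pixel columns grow to the right and rows downward; lengths in m; the calibration is good to about 2 mm. A picture is of the moment at which its call begins. get_calibration takes no time and is no camera call.
- r.sign_off(): hands the job in; it is judged then, once.
The state is a dict: "clock": time; "joints": joint angles; "dq": joint speeds; "joint_efforts": joint torques, N m; "eef_pos": TCP position; "eef_rot": TCP orientation; "contact_force": force on the tool from outside, world axes, zero at the start; "ft_torque": the same for the moment, N m; "grip_width": finger opening in m; "gripper_force": force on a finger pad.
Only numpy, scipy, OpenCV 4.12 (cv2) and the standard library are available. Lean on these libraries where they do the work, as an engineer would, in place of code of your own. Each camera call takes 0.05 s, during which the arm holds its last target. There are 200 camera calls.

## Working session

There is one attempt and no reset: what is moved stays moved. The work goes in short steps, Python scripts to look and compute and a tool call to move; the robot and the scene stay as the last step left them, time stands still between calls to the robot, and variables do not carry over. Pictures are saved under pics/ and viewed, at most 10 in all, crops included, and the job is handed in when it is done.

Besides the shell and the picture viewer there is one more tool, called after "Emit:" by a JSON object that holds its "api" and its "payload", one argument or row to a line. send_rows: Moves the arm, as the interface text tells. Its arguments: {"type":"object","properties":{"deltas":{"type":"array","items":{"type":"number"}},"grip_force":{"type":"number"}},"required":["deltas"]}

```bash
ls; mkdir -p pics; python3 - <<'E'
from bench import r
import cv2,numpy as np
for n in("top","side"):
    im=r.read_camera(n); cv2.imwrite(f"pics/{n}0.png",im[:,:,::-1]); c=r.get_calibration(n); print(n,np.round(c["mtx"],1).tolist(),np.round(c["T"],3).tolist())
print(r.sense())
E
```

```text
pics
top [[454.5, 0.0, 323.8], [0.0, 454.5, 199.9], [0.0, 0.0, 1.0]] [[-0.008, -0.988, 0.152, 0.312], [-1.0, 0.008, -0.001, 0.028], [-0.001, -0.152, -0.988, 1.564], [0.0, 0.0, 0.0, 1.0]]
side [[411.0, 0.0, 319.2], [0.0, 411.0, 202.7], [0.0, 0.0, 1.0]] [[0.729, -0.546, 0.414, 0.087], [-0.685, -0.576, 0.447, -0.482], [-0.005, -0.609, -0.793, 0.953], [0.0, 0.0, 0.0, 1.0]]
{'clock': 0.1, 'joints': array([-1.40672455,  0.60004066, -0.00255153,  1.60005348,  0.00182676,
        0.9428985 , -0.07981479]), 'dq': array([-0.00044428, -0.00073989,  0.00061072, -0.00258198,  0.00161568,
        0.00096226, -0.00234845]), 'joint_efforts': array([ 4.91587052e-03, -7.77996755e+01,  1.56965196e+00, -2.58621866e+01,
        1.26188173e-02,  5.60541434e-03, -7.93061275e-06]), 'eef_pos': array([0.17278565, 0.70363044, 0.19950517]), 'eef_rot': array([-1.03155830e-05,  1.20062436e-01,  9.92766097e-01, -6.99012324e-04]), 'contact_force': array([ 0.52620852, -0.52790431,  0.10217832]), 'ft_torque': array([-0.03814494,  0.02430766, -0.01545584]), 'gripper_force': 0.0, 'grip_width': 0.08541132338052684}
```

View pics/top0.png

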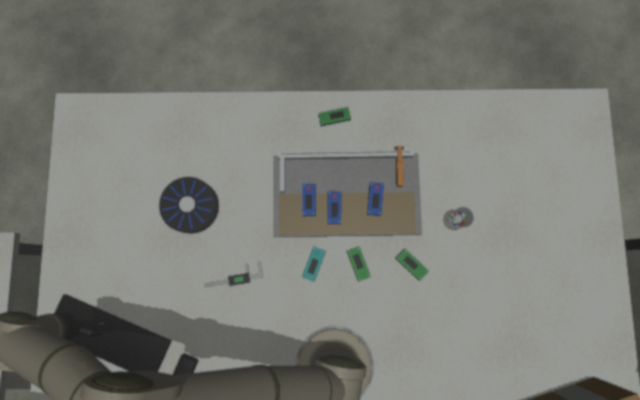

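View pics/side0.png

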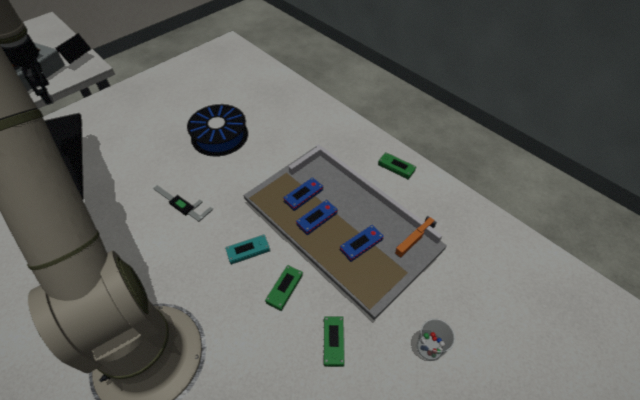

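The top view shows the shelf at cols 274–421, rows 153–237. The blue cases are at about (309,199), (335,207) and (376,198), and the orange stop is at (400,167). Now I'll measure their poses.

```bash
cat > h.py <<'E'
from bench import r
import cv2,numpy as np
def ray(n,px,z):
    c=r.get_calibration(n);K,T=c["mtx"],c["T"]
    px=np.asarray(px,float).reshape(-1,2)
    d=np.c_[px,np.ones(len(px))]@np.linalg.inv(K).T@T[:3,:3].T
    return (T[:3,3]+d*((z-T[2,3])/d[:,2])[:,None])[:,:2]
def proj(n,P):
    c=r.get_calibration(n);K,T=c["mtx"],c["T"]
    q=(np.asarray(P)-T[:3,3])@T[:3,:3]@K.T
    return q[...,:2]/q[...,2:]
def blobs(n,lo,hi,amin,box,k=3):
    im=r.read_camera(n);hsv=cv2.cvtColor(im,cv2.COLOR_RGB2HSV)
    m=cv2.inRange(hsv,np.array(lo),np.array(hi));b=np.zeros_like(m);b[box[1]:box[3],box[0]:box[2]]=255
    m=cv2.morphologyEx(m&b,cv2.MORPH_CLOSE,np.ones((k,k),np.uint8))
    cs,_=cv2.findContours(m,cv2.RETR_EXTERNAL,cv2.CHAIN_APPROX_NONE)
    return im,[c[:,0,:] for c in cs if cv2.contourArea(c)>amin]
def rect(n,c,z):
    # fill contour and cast all pixels; centroid + min-area rect
    w=ray(n,c,z);R=cv2.minAreaRect((w*1000).astype(np.float32))
    b=cv2.boxPoints(R);e=[b[1]-b[0],b[2]-b[1]];e=max(e,key=np.linalg.norm)
    a=np.arctan2(e[1],e[0]);a=(a+np.pi/2)%np.pi-np.pi/2
    m=cv2.moments(c.reshape(-1,1,2));cen=ray(n,[m["m10"]/m["m00"],m["m01"]/m["m00"]],z)[0]*1000
    return cen.round(1),np.round(R[0],1),np.round(R[1],1),round(float(a),3)
E
python3 - <<'E'
from h import *
BX={"top":(250,140,440,250),"side":(240,140,450,320)}
for n in BX:
    print(n)
    for nm,lo,hi,a,z in(("blue",(105,120,50),(130,255,255),60,.06),("tan",(8,50,60),(28,140,255),200,.04),("orange",(3,170,100),(20,255,255),30,.0695)):
        im,bs=blobs(n,lo,hi,a,BX[n],5 if nm=="blue" else 3)
        for b in bs: print(nm,*rect(n,b,z),b.min(0),b.max(0))
im=r.read_camera("top")
cv2.imwrite("pics/t1.png",cv2.resize(im[140:250,260:435,::-1],None,fx=4.5,fy=4.5,interpolation=cv2.INTER_CUBIC))
E
```

```text
top
blue [519.4  -7.3] [519.3  -8.8] [ 36.9 101.2] -0.01 [329 192] [340 222]
blue [546.1  77.8] [545.4  78.1] [37.  98.3] -0.005 [303 185] [314 214]
blue [ 547.  -145.3] [ 546.4 -144.8] [ 40.1 101.7] -0.109 [369 184] [382 214]
tan [493.2 -59.7] [501.  -51.3] [135.4 453. ] -1.562 [280 193] [414 233]
tan [ 657.7 -234.2] [ 664.2 -233.6] [144.1  26.5] 0.014 [396 145] [404 186]
side
blue [ 546.4 -143.9] [ 547.3 -145.7] [ 49.4 108.7] -0.107 [341 226] [382 258]
blue [518.   -5.2] [520.1  -5.5] [ 46.5 108.9] -0.031 [297 201] [336 231]
blue [547.2  79. ] [547.3  76.7] [ 53.  108.8] -0.01 [284 179] [321 206]
tan [492.6 -90.9] [502.5 -46.9] [139.7 459.1] -1.564 [250 173] [406 308]
orange [ 649.7 -228.6] [ 657.8 -228.7] [134.2  17.9] 0.019 [397 219] [432 251]
```

View pics/t1.png

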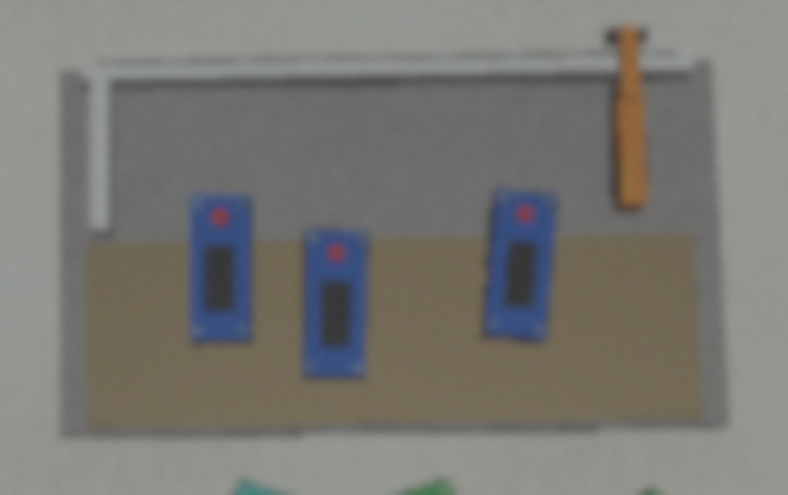

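The crop shows the stop partly in and all three cases with their red dots toward the rail. Next I'll fit the shelf edges.

```bash
python3 - <<'E'
from h import *
g=cv2.GaussianBlur(np.mean([cv2.cvtColor(r.read_camera("top"),cv2.COLOR_RGB2GRAY) for _ in range(2)],0).astype(np.float32),(0,0),.8)
def edges(horizontal,ks,lo,hi,sgn,z):
    P=[]
    for k in ks:
        p=g[lo:hi,k] if horizontal else g[k,lo:hi]
        d=sgn*np.gradient(p);i=int(np.argmax(d[1:-1]))+1
        a,b,c=d[i-1:i+2];s=i+lo+.5*(a-c)/(a-2*b+c)
        P.append((k,s) if horizontal else (s,k))
    w=ray("top",P,z)*1000
    if horizontal: f=np.polyfit(w[:,1],w[:,0],1);f2=w[:,0]
    else: f=np.polyfit(w[:,0],w[:,1],1)
    for _ in range(3):
        u,v=(w[:,1],w[:,0]) if horizontal else (w[:,0],w[:,1])
        e=abs(v-np.polyval(f,u));k=e<=np.median(e)*2.5+1e-6;f=np.polyfit(u[k],v[k],1)
    return np.round(f,4),round(float(np.std((v-np.polyval(f,u))[k])),2), np.round(np.median(P,0),1)
# profiles for reference
print("col350 rows150-165",g[150:166,350].round().astype(int), "row170 cols270-290",g[170,270:292].round().astype(int))
print("row205 c410-426",g[205,408:426].round().astype(int),"col350 rows228-242",g[228:242,350].round().astype(int))
print("rail foot",edges(True,range(290,392),152,160,-1,.054))
print("front",edges(True,range(285,412),231,240,-1,.04))
print("left",edges(False,range(165,232),270,278,-1,.04))
print("right",edges(False,range(165,232),414,426,1,.04))
print("wall inner",edges(False,range(162,186),281,288,-1,.054))
E
```

```text
col350 rows150-165 [147 141 135 135 139 135 118 100  95 100 106 108 109 109 108 107] row170 cols270-290 [148 146 139 127 115 110 108 109 114 124 136 145 145 136 121 110 108 109
 110 110 110 110]
row205 c410-426 [104 104 104 103 103 102 103 106 108 110 112 117 127 138 144 146 147 147] col350 rows228-242 [109 109 109 108 107 106 107 113 127 139 146 148 149 149]
rail foot (array([-8.90000e-03,  6.94395e+02]), 0.2, array([340.5, 156.1]))
front (array([-5.500000e-03,  4.352682e+02]), 1.75, array([348. , 232.5]))
left (array([8.100000e-03, 1.952293e+02]), 0.09, array([272.8, 198. ]))
right (array([ 7.700000e-03, -3.036845e+02]), 0.14, array([419.9, 198. ]))
wall inner (array([5.400000e-03, 1.589496e+02]), 0.04, array([283.6, 173.5]))
```

Emit:
{"api": "send_rows", "payload": {
  "deltas": [0, 0, -0.1245, -20, -40, 0, 1, 0, 0, -0.1245, -22, -41, 0, 1, 0, 0, 0, -25, -41, 0, 1, 0, 0, 0, -25, -41, 0, 1, 0, 0, 0, -25, -41, 0, 1],
  "grip_force": 20
}}

```text
clock: 1.05
eef_pos: [0.2767, 0.4931, 0.2005]
eef_rot: [0.0, -0.004, 1.0, 0.0]
contact_force: [0.6, 0.7, 0.2]
grip_width: 0.085
gripper_force: 0.0
```

Emit:
{"api": "send_rows", "payload": {
  "deltas": [0, 0, 0, -25, -41, 0, 1, 0, 0, 0, -25, -41, 0, 1, 0, 0, 0, -25, -41, 0, 1, 0, 0, 0, -25, -41, 0, 1, 0, 0, 0, -25, -41, 0, 1]
}}

```text
clock: 1.55
eef_pos: [0.4035, 0.2892, 0.2007]
eef_rot: [0.0, -0.004, 1.0, 0.0]
contact_force: [0.6, 0.4, -0.4]
grip_width: 0.0855
gripper_force: 0.0
```

Emit:
{"api": "send_rows", "payload": {
  "deltas": [0, 0, 0, -25, -41, 0, 1, 0, 0, 0, -25, -41, 0, 1, 0, 0, 0, -25, -41, 0, 1, 0, 0, 0, -10, -20, 20, 1, 0, 0, 0, 0, 0, 20, 1]
}}

```text
clock: 2.05
eef_pos: [0.4911, 0.1447, 0.1605]
eef_rot: [0.001, -0.001, 1.0, -0.0]
contact_force: [-0.8, 1.3, 0.3]
grip_width: 0.0852
gripper_force: 0.0
```

Emit:
{"api": "send_rows", "payload": {
  "deltas": [0, 0, 0, -28, -33, 20, 1, 0, 0, 0, -27, -33, 20, 1, 0, 0, 0, 0, 0, 15, 1, 0, 0, 0, 0, 0, 0, 1, 0, 0, 0, 0, 0, 0, 1]
}}

```text
clock: 2.55
eef_pos: [0.5439, 0.0835, 0.1055]
eef_rot: [-0.0, -0.004, 1.0, 0.0]
contact_force: [-0.4, -0.5, -0.2]
grip_width: 0.085
gripper_force: 0.0
```

```bash
python3 - <<'E'
from h import *
s=r.sense();print(s["eef_pos"],s["eef_rot"])
im=r.read_camera("side")
cv2.imwrite("pics/s1.png",cv2.resize(im[100:330,200:470,::-1],None,fx=2.5,fy=2.5))
E
```

```text
[0.54389557 0.08351113 0.10546251] [-3.52194319e-04 -4.36559210e-03  9.99990402e-01  1.14753556e-04]
```

View pics/s1.png

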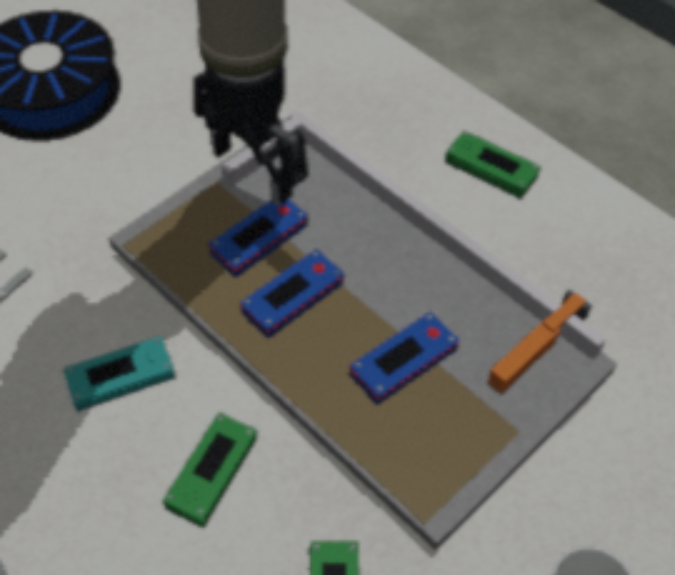

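The side view shows the gripper straddling the first case at crop (258,235). I'll narrow the opening so the fingers clear its neighbour, then descend.

Emit:
{"api": "send_rows", "payload": {
  "deltas": [0, 0, 0, -2, -5.5, 0, 0.75, 0, 0, 0, 0, 0, 15, 0.75, 0, 0, 0, 0, 0, 25, 0.75, 0, 0, 0, 0, 0, 22, 0.75, 0, 0, 0, 0, 0, 0, 0.75]
}}

```text
clock: 3.1
eef_pos: [0.5452, 0.0777, 0.0421]
eef_rot: [-0.001, -0.005, 1.0, -0.0]
contact_force: [-0.7, 0.4, 0.6]
grip_width: 0.0641
gripper_force: 0.0
```

Emit:
{"api": "send_rows", "payload": {
  "deltas": [0, 0, 0, 0, 0, 0, 0.4, 0, 0, 0, 0, 0, 0, 0.4, 0, 0, 0, 0, 0, 0, 0.4, 0, 0, 0, 0, 0, 0, 0.4, 0, 0, 0, 0, 0, 0, 0.4]
}}

```text
clock: 3.6
eef_pos: [0.5466, 0.0775, 0.0438]
eef_rot: [0.0, -0.004, 1.0, 0.0]
contact_force: [-0.4, -0.5, -0.5]
grip_width: 0.0341
gripper_force: 0.0
```

```bash
python3 - <<'E'
from h import *
im=r.read_camera("side")
cv2.imwrite("pics/s2.png",cv2.resize(im[130:270,240:400,::-1],None,fx=4,fy=4))
E
```

```text
(no output)
```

View pics/s2.png

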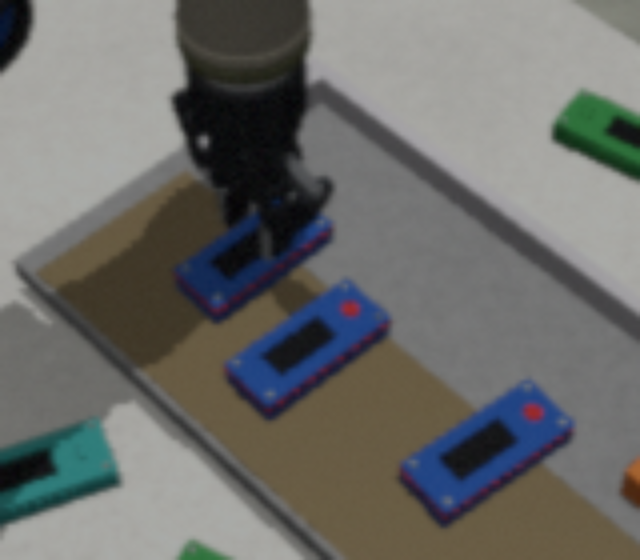

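```bash
python3 - <<'E'
from h import *
s=r.sense();print(s["eef_pos"],s["grip_width"],s["gripper_force"],s["contact_force"],s["ft_torque"])
for z in(.044,.05,.062,.07): 
  print(z,((proj("side",[[.5466,.0775-.017,z],[.5466,.0775+.017,z]])-[240,130])*4).round().tolist())
im,bs=blobs("side",(105,120,50),(130,255,255),60,(240,140,450,320),5)
for b in bs: print(*rect("side",b,.062),(b.min(0)-[240,130])*4,(b.max(0)-[240,130])*4)
print("case corners proj",((proj("side",[[.5465+dx,.078+dy,z] for z in (.04,.062) for dx in(-.055,.055) for dy in(-.023,.023)])-[240,130])*4).round().tolist())
E
```

```text
[0.54651913 0.07756627 0.04368963] 0.03402082367793924 0.0 [0.10675811 0.15602421 0.43717447] [-0.01852382 -0.01300104 -0.01035058]
0.044 [[271.0, 278.0], [239.0, 250.0]]
0.05 [[271.0, 272.0], [238.0, 245.0]]
0.062 [[270.0, 262.0], [238.0, 234.0]]
0.07 [[270.0, 254.0], [237.0, 227.0]]
[ 544.4 -144.4] [ 544.2 -144.5] [ 45.9 112.9] -0.107 [404 384] [568 516]
[516.3  -8.6] [517.7  -8.2] [ 52.9 112.5] -0.02 [228 284] [384 412]
[530.2  71.4] [543.1  76. ] [113.7  55.3] 0.011 [176 212] [324 316]
case corners proj [[217.0, 329.0], [174.0, 291.0], [333.0, 244.0], [289.0, 208.0], [215.0, 310.0], [172.0, 271.0], [333.0, 224.0], [289.0, 188.0]]
```

The fingertips appear to sit above the case at crop (270,250), higher than the TCP reading implies. I'll open the fingers and go down gently while watching the force.

Emit:
{"api": "send_rows", "payload": {
  "deltas": [0, 0, 0, 0, 0, 0, 0.75, 0, 0, 0, 0, 0, 0, 0.75, 0, 0, 0, 0, 0, 0, 0.75, 0, 0, 0, 0, 0, 2, 0.75, 0, 0, 0, 0, 0, 2, 0.75]
}}

```text
clock: 4.2
eef_pos: [0.5464, 0.0775, 0.0392]
eef_rot: [0.0, -0.004, 1.0, 0.0]
contact_force: [0.0, 0.7, 0.0]
grip_width: 0.0644
gripper_force: 0.0
```

Emit:
{"api": "send_rows", "payload": {
  "deltas": [0, 0, 0, 0, 0, 2, 0.75, 0, 0, 0, 0, 0, 0, 0.75]
}}

```text
clock: 4.4
eef_pos: [0.5461, 0.0775, 0.0369]
eef_rot: [-0.0, -0.004, 1.0, -0.0]
contact_force: [-0.4, 0.4, -0.6]
grip_width: 0.0642
gripper_force: 0.0
```

Emit:
{"api": "send_rows", "payload": {
  "deltas": [0, 0, 0, 0, 0, 2, 0.75, 0, 0, 0, 0, 0, 2, 0.75, 0, 0, 0, 0, 0, 0, 0.75]
}}

```text
clock: 4.7
eef_pos: [0.5462, 0.0775, 0.033]
eef_rot: [-0.0, -0.004, 1.0, -0.0]
contact_force: [-0.0, 0.9, -0.3]
grip_width: 0.064
gripper_force: 0.0
```

Emit:
{"api": "send_rows", "payload": {
  "deltas": [0, 0, 0, 0, 0, 2, 0.75, 0, 0, 0, 0, 0, 2, 0.75, 0, 0, 0, 0, 0, 0, 0.75]
}}

```text
clock: 5.0
eef_pos: [0.5462, 0.0775, 0.029]
eef_rot: [-0.0, -0.004, 1.0, -0.0]
contact_force: [-0.3, -0.1, 0.4]
grip_width: 0.0642
gripper_force: 0.0
```

Emit:
{"api": "send_rows", "payload": {
  "deltas": [0, 0, 0, 0, 0, 0, 0.4, 0, 0, 0, 0, 0, 0, 0.4, 0, 0, 0, 0, 0, 0, 0.4, 0, 0, 0, 0, 0, 0, 0.4]
}}

```text
clock: 5.4
eef_pos: [0.5472, 0.0782, 0.0303]
eef_rot: [0.001, -0.004, 1.0, 0.0]
contact_force: [-0.5, 0.9, 8.4]
grip_width: 0.0345
gripper_force: 4.7
```

```bash
python3 - <<'E'
from h import *
im=r.read_camera("side")
cv2.imwrite("pics/s3.png",cv2.resize(im[130:270,240:400,::-1],None,fx=4,fy=4))
E
```

```text
(no output)
```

View pics/s3.png

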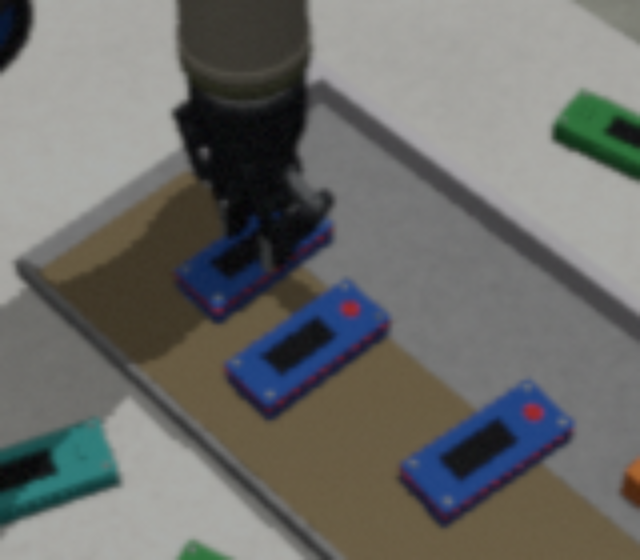

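The tips are now resting on the case top: +8 N, seen at crop (270,265). So they sit about 32 mm behind the reported TCP at this opening. I'll reopen and descend that much further.

Emit:
{"api": "send_rows", "payload": {
  "deltas": [0, 0, 0, 0, 0, -3, 0.75, 0, 0, 0, 0, 0, 0, 0.75, 0, 0, 0, 0, 0, 0, 0.75, 0, 0, 0, 0, 0, 6, 0.75, 0, 0, 0, 0, 0, 6, 0.75]
}}

```text
clock: 5.95
eef_pos: [0.5463, 0.0775, 0.0198]
eef_rot: [0.0, -0.004, 1.0, -0.0]
contact_force: [0.1, 0.1, 1.0]
grip_width: 0.0636
gripper_force: 0.0
```

Emit:
{"api": "send_rows", "payload": {
  "deltas": [0, 0, 0, 0, 0, 5, 0.75, 0, 0, 0, 0, 0, 3, 0.75, 0, 0, 0, 0, 0, 0, 0.75]
}}

```text
clock: 6.25
eef_pos: [0.546, 0.0775, 0.0116]
eef_rot: [-0.001, -0.004, 1.0, -0.0]
contact_force: [0.5, 0.0, 0.8]
grip_width: 0.0639
gripper_force: 0.0
```

Emit:
{"api": "send_rows", "payload": {
  "deltas": [0, 0, 0, 0, 0, 0, 0.4, 0, 0, 0, 0, 0, 0, 0.4, 0, 0, 0, 0, 0, 0, 0.4, 0, 0, 0, 0, 0, 0, 0.4]
}}

```text
clock: 6.65
eef_pos: [0.5464, 0.0775, 0.0124]
eef_rot: [0.0, -0.004, 1.0, 0.0]
contact_force: [0.1, 0.0, -1.7]
grip_width: 0.0455
gripper_force: 21.1
```

Gripped: 45.5 mm width, 21 N. I'll drag it toward its slot.

Emit:
{"api": "send_rows", "payload": {
  "deltas": [0, 0, 0, -15, 7, 0, 0.4, 0, 0, 0, -20, 9, 0, 0.4, 0, 0, 0, -20, 9, 0, 0.4, 0, 0, 0, -20, 8, 0, 0.4, 0, 0, 0, -7, 4.5, 0, 0.4]
}}

```text
clock: 7.15
eef_pos: [0.6299, 0.1165, 0.0124]
eef_rot: [0.001, -0.004, 1.0, 0.0]
contact_force: [-1.7, -0.7, 3.6]
grip_width: 0.0456
gripper_force: 21.6
```

Emit:
{"api": "send_rows", "payload": {
  "deltas": [0, 0, 0, 0, 0, 0, 0.4, 0, 0, 0, -2, 0, 0, 0.4, 0, 0, 0, -2, 0, 0, 0.4]
}}

```text
clock: 7.45
eef_pos: [0.63, 0.1155, 0.0124]
eef_rot: [-0.001, -0.004, 1.0, -0.0]
contact_force: [-3.2, 0.1, 5.3]
grip_width: 0.0459
gripper_force: 21.8
```

Emit:
{"api": "send_rows", "payload": {
  "deltas": [0, 0, 0, -2, 0, 0, 0.4, 0, 0, 0, 0, 0, 0, 0.4]
}}

```text
clock: 7.65
eef_pos: [0.6326, 0.1151, 0.0124]
eef_rot: [-0.001, -0.004, 1.0, -0.0]
contact_force: [-3.1, -0.7, 5.5]
grip_width: 0.0456
gripper_force: 21.8
```

```bash
python3 - <<'E'
from h import *
for n,B in(("top",(250,140,440,250)),("side",(240,140,450,320))):
    im,bs=blobs(n,(105,120,50),(130,255,255),40,B,5)
    for b in bs: print(n,*rect(n,b,.06))
    if n=="side":cv2.imwrite("pics/s4.png",cv2.resize(im[120:270,240:400,::-1],None,fx=4,fy=4))
E
```

```text
top [527.6 -11.4] [519.3 -10.5] [ 33.5 101.2] -0.01
top [ 546.7 -145.2] [ 546.  -145.2] [ 39.2 102. ] -0.085
side [ 546.2 -143.8] [ 545.3 -143.8] [ 47.  113.5] -0.094
side [517.5  -7.6] [518.9  -8.1] [ 51.8 110.5] -0.031
side [599.4 110.9] [610.6 110.7] [77.6 54.3] 0.043
```

View pics/s4.png

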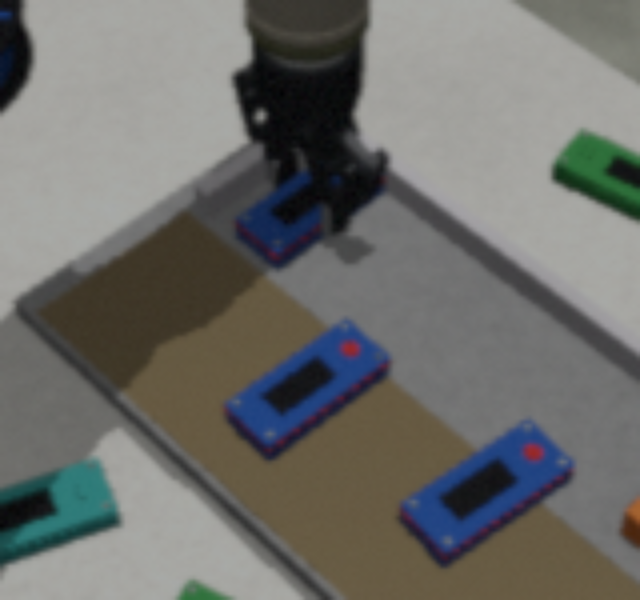

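The case slid flat and is near the rail (crop 310,215). I'll keep edging it in until it touches the rail.

Emit:
{"api": "send_rows", "payload": {
  "deltas": [0, 0, 0, 0, 0, 0, 0.4, 0, 0, 0, -1.5, 0, 0, 0.4, 0, 0, 0, 0, 0, 0, 0.4]
}}

```text
clock: 8.05
eef_pos: [0.6343, 0.1151, 0.0124]
eef_rot: [-0.001, -0.004, 1.0, -0.0]
contact_force: [-4.0, 0.4, 5.3]
grip_width: 0.0454
gripper_force: 21.9
```

Emit:
{"api": "send_rows", "payload": {
  "deltas": [0, 0, 0, -2, 0, 0, 0.4, 0, 0, 0, 0, 0, 0, 0.4]
}}

```text
clock: 8.25
eef_pos: [0.6341, 0.1151, 0.0124]
eef_rot: [-0.003, -0.004, 1.0, -0.001]
contact_force: [-9.7, -0.4, 11.1]
grip_width: 0.0455
gripper_force: 22.5
```

Contact with the rail at x≈0.634. I'll release, rise and go to the next case.

Emit:
{"api": "send_rows", "payload": {
  "deltas": [0, 0, 0, 3, 0, 0, 0.6, 0, 0, 0, 0, 0, 0, 0.6, 0, 0, 0, 0, 0, -20, 0.6, 0, 0, 0, 0, 0, -40, 0.6, 0, 0, 0, 20, -20, 0, 0.75]
}}

```text
clock: 8.75
eef_pos: [0.6197, 0.0988, 0.0763]
eef_rot: [0.005, -0.005, 1.0, 0.002]
contact_force: [0.2, -0.6, -0.1]
grip_width: 0.0634
gripper_force: 0.0
```

Emit:
{"api": "send_rows", "payload": {
  "deltas": [0, 0, 0, 31, -34, 0, 0.75, 0, 0, 0, 31, -34, 0, 0.75, 0, 0, 0, 30, -33, 0, 0.75, 0, 0, 0, 0, 0, 0, 0.75, 0, 0, 0, 0, 0, 0, 0.75]
}}

```text
clock: 9.25
eef_pos: [0.5237, -0.0072, 0.0725]
eef_rot: [0.0, -0.003, 1.0, -0.0]
contact_force: [-0.5, 0.4, -0.3]
grip_width: 0.0639
gripper_force: 0.0
```

Emit:
{"api": "send_rows", "payload": {
  "deltas": [0, 0, 0, 5, 0, 10, 0.75, 0, 0, 0, 0, 0, 25, 0.75, 0, 0, 0, 0, 0, 20, 0.75, 0, 0, 0, 0, 0, 5, 0.75, 0, 0, 0, 0, 0, 0, 0.75]
}}

```text
clock: 9.75
eef_pos: [0.5189, -0.0053, 0.0116]
eef_rot: [-0.0, -0.005, 1.0, 0.0]
contact_force: [0.3, -0.7, 0.5]
grip_width: 0.0641
gripper_force: 0.0
```

Emit:
{"api": "send_rows", "payload": {
  "deltas": [0, 0, 0, 0, 0, 0, 0.4, 0, 0, 0, 0, 0, 0, 0.4, 0, 0, 0, 0, 0, 0, 0.4, 0, 0, 0, 0, 0, 0, 0.4]
}}

```text
clock: 10.15
eef_pos: [0.5192, -0.0061, 0.0131]
eef_rot: [0.001, -0.004, 1.0, 0.0]
contact_force: [0.2, 0.3, 6.2]
grip_width: 0.046
gripper_force: 21.1
```

Emit:
{"api": "send_rows", "payload": {
  "deltas": [0, 0, 0, -15, 7, 0, 0.4, 0, 0, 0, -28, 14, 0, 0.4, 0, 0, 0, -28, 14, 0, 0.4, 0, 0, 0, -28, 13, 0, 0.4, 0, 0, 0, -12, 6, 0, 0.4]
}}

```text
clock: 10.65
eef_pos: [0.6308, 0.0497, 0.0128]
eef_rot: [0.0, -0.004, 1.0, 0.0]
contact_force: [-8.4, -2.8, 15.6]
grip_width: 0.0457
gripper_force: 22.4
```

Emit:
{"api": "send_rows", "payload": {
  "deltas": [0, 0, 0, 0, 0, 0, 0.4, 0, 0, 0, -2, 0, 0, 0.4, 0, 0, 0, 0, 0, 0, 0.4]
}}

```text
clock: 10.95
eef_pos: [0.631, 0.0496, 0.0128]
eef_rot: [0.0, -0.004, 1.0, 0.001]
contact_force: [-0.2, 3.1, 5.1]
grip_width: 0.0455
gripper_force: 21.2
```

Emit:
{"api": "send_rows", "payload": {
  "deltas": [0, 0, 0, -2, 0, 0, 0.4, 0, 0, 0, 0, 0, 0, 0.4, 0, 0, 0, 0, 0, 0, 0.4]
}}

```text
clock: 11.25
eef_pos: [0.631, 0.0495, 0.0128]
eef_rot: [-0.001, -0.004, 1.0, 0.0]
contact_force: [-4.9, 3.8, 9.4]
grip_width: 0.0451
gripper_force: 21.8
```

Emit:
{"api": "send_rows", "payload": {
  "deltas": [0, 0, 0, -2, 0, 0, 0.4, 0, 0, 0, 0, 0, 0, 0.4, 0, 0, 0, 0, 0, 0, 0.4]
}}

```text
clock: 11.55
eef_pos: [0.6326, 0.049, 0.0128]
eef_rot: [-0.002, -0.004, 1.0, 0.0]
contact_force: [-5.8, 2.3, 11.3]
grip_width: 0.0454
gripper_force: 21.9
```

Emit:
{"api": "send_rows", "payload": {
  "deltas": [0, 0, 0, -2, 0, 0, 0.4, 0, 0, 0, 0, 0, 0, 0.4]
}}

```text
clock: 11.75
eef_pos: [0.6343, 0.0487, 0.0128]
eef_rot: [-0.002, -0.004, 1.0, -0.0]
contact_force: [-7.3, 1.9, 11.8]
grip_width: 0.0455
gripper_force: 22.0
```

Emit:
{"api": "send_rows", "payload": {
  "deltas": [0, 0, 0, -2, 0, 0, 0.4, 0, 0, 0, 0, 0, 0, 0.4]
}}

```text
clock: 11.95
eef_pos: [0.6359, 0.0484, 0.0128]
eef_rot: [-0.002, -0.004, 1.0, -0.0]
contact_force: [-8.3, 1.7, 12.7]
grip_width: 0.0457
gripper_force: 22.1
```

Emit:
{"api": "send_rows", "payload": {
  "deltas": [0, 0, 0, -2, 0, 0, 0.4, 0, 0, 0, 0, 0, 0, 0.4]
}}

```text
clock: 12.15
eef_pos: [0.6358, 0.0484, 0.0128]
eef_rot: [-0.004, -0.004, 1.0, -0.0]
contact_force: [-14.9, 0.8, 18.7]
grip_width: 0.0457
gripper_force: 22.7
```

```bash
python3 - <<'E'
from h import *
for n,B in(("top",(250,140,440,250)),("side",(240,140,450,320))):
    im,bs=blobs(n,(105,120,50),(130,255,255),40,B,5)
    for b in bs: print(n,*rect(n,b,.06),(ray(n,b,.06)*1000).min(0).round(),(ray(n,b,.06)*1000).max(0).round())
    if n=="side":cv2.imwrite("pics/s5.png",cv2.resize(im[110:270,240:400,::-1],None,fx=3.7,fy=3.7))
E
```

```text
top [ 546.8 -145.2] [ 546.  -145.2] [ 39.2 102. ] -0.085 [ 494. -166.] [ 596. -124.]
side [ 545.7 -143.9] [ 545.1 -144.9] [ 48.2 113.2] -0.107 [ 487. -172.] [ 603. -117.]
side [603.1  77.2] [616.4  78.3] [ 85.5 117.8] -1.554 [574.  19.] [659. 137.]
```

View pics/s5.png

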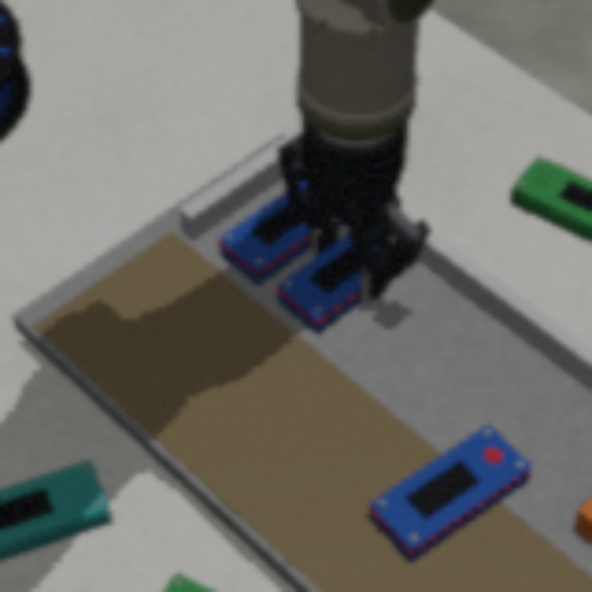

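Both cases are at the rail (crop 265,235 and 325,285), with B in contact. On to case C.

Emit:
{"api": "send_rows", "payload": {
  "deltas": [0, 0, 0, 5, 0, 0, 0.6, 0, 0, 0, 0, 0, 0, 0.6, 0, 0, 0, 0, 0, -20, 0.6, 0, 0, 0, 0, 0, -40, 0.6, 0, 0, 0, 10, -25, 0, 0.75]
}}

```text
clock: 12.75
eef_pos: [0.6302, 0.0275, 0.0763]
eef_rot: [0.004, -0.006, 1.0, 0.001]
contact_force: [1.5, -1.3, 0.4]
grip_width: 0.0637
gripper_force: 0.0
```

Emit:
{"api": "send_rows", "payload": {
  "deltas": [0, 0, 0, 18, -42, 0, 0.75, 0, 0, 0, 19, -42, 0, 0.75, 0, 0, 0, 19, -42, 0, 0.75, 0, 0, 0, 19, -42, 0, 0.75, 0, 0, 0.1, 0, 0, 0, 0.75]
}}

```text
clock: 13.25
eef_pos: [0.5487, -0.1536, 0.0722]
eef_rot: [-0.001, 0.052, 0.999, -0.002]
contact_force: [0.3, -0.7, 0.4]
grip_width: 0.0639
gripper_force: 0.0
```

Emit:
{"api": "send_rows", "payload": {
  "deltas": [0, 0, 0, 0, 0, 0, 0.75]
}}

```text
clock: 13.35
eef_pos: [0.5521, -0.1471, 0.0723]
eef_rot: [0.0, 0.049, 0.999, -0.0]
contact_force: [-0.3, 0.5, 0.1]
grip_width: 0.064
gripper_force: 0.0
```

Emit:
{"api": "send_rows", "payload": {
  "deltas": [0, 0, 0, 6, 1.5, 10, 0.75, 0, 0, 0, 0, 0, 25, 0.75, 0, 0, 0, 0, 0, 19, 0.75, 0, 0, 0, 0, 0, 4.5, 0.75, 0, 0, 0, 0, 0, 0, 0.75]
}}

```text
clock: 13.85
eef_pos: [0.547, -0.1417, 0.0132]
eef_rot: [-0.001, 0.044, 0.999, 0.0]
contact_force: [-0.6, -0.0, -0.5]
grip_width: 0.064
gripper_force: 0.0
```

Emit:
{"api": "send_rows", "payload": {
  "deltas": [0, 0, 0, 0, 0, 0, 0.4, 0, 0, 0, 0, 0, 0, 0.4, 0, 0, 0, 0, 0, 0, 0.4, 0, 0, 0, 0, 0, 0, 0.4]
}}

```text
clock: 14.25
eef_pos: [0.5475, -0.1428, 0.0146]
eef_rot: [0.001, 0.046, 0.999, -0.0]
contact_force: [-0.7, 1.0, 6.0]
grip_width: 0.0456
gripper_force: 21.7
```

Emit:
{"api": "send_rows", "payload": {
  "deltas": [0, 0, -0.1, 0, 0, 0, 0.4, 0, 0, 0, -8, 12, 0, 0.4, 0, 0, 0, -18, 26, 0, 0.4, 0, 0, 0, -18, 26, 0, 0.4, 0, 0, 0, -18, 26, 0, 0.4]
}}

```text
clock: 14.75
eef_pos: [0.6081, -0.0534, 0.0146]
eef_rot: [-0.0, -0.003, 1.0, -0.001]
contact_force: [-2.0, -3.0, 6.0]
grip_width: 0.0454
gripper_force: 21.5
```

Emit:
{"api": "send_rows", "payload": {
  "deltas": [0, 0, 0, -16, 24, 0, 0.4, 0, 0, 0, -7, 10, 0, 0.4, 0, 0, 0, 0, 0, 0, 0.4, 0, 0, 0, 0, 0, 0, 0.4]
}}

```text
clock: 15.15
eef_pos: [0.6323, -0.0166, 0.0147]
eef_rot: [0.001, -0.005, 1.0, 0.001]
contact_force: [2.1, 3.3, 4.4]
grip_width: 0.0455
gripper_force: 21.3
```

Emit:
{"api": "send_rows", "payload": {
  "deltas": [0, 0, 0, -2, 0, 0, 0.4, 0, 0, 0, -2, 0, 0, 0.4, 0, 0, 0, 0, 0, 0, 0.4]
}}

```text
clock: 15.45
eef_pos: [0.6325, -0.017, 0.0146]
eef_rot: [-0.002, -0.005, 1.0, 0.001]
contact_force: [-8.2, 4.6, 16.0]
grip_width: 0.0455
gripper_force: 22.5
```

Emit:
{"api": "send_rows", "payload": {
  "deltas": [0, 0, 0, -2, 0, 0, 0.4, 0, 0, 0, 0, 0, 0, 0.4]
}}

```text
clock: 15.65
eef_pos: [0.6341, -0.0175, 0.0146]
eef_rot: [-0.002, -0.004, 1.0, 0.0]
contact_force: [-9.2, 3.3, 15.8]
grip_width: 0.0457
gripper_force: 22.5
```

Emit:
{"api": "send_rows", "payload": {
  "deltas": [0, 0, 0, -2, 0, 0, 0.4, 0, 0, 0, 0, 0, 0, 0.4]
}}

```text
clock: 15.85
eef_pos: [0.6358, -0.0179, 0.0146]
eef_rot: [-0.002, -0.004, 1.0, 0.0]
contact_force: [-9.9, 3.1, 16.2]
grip_width: 0.0453
gripper_force: 22.6
```

Emit:
{"api": "send_rows", "payload": {
  "deltas": [0, 0, 0, -2, 0, 0, 0.4, 0, 0, 0, 0, 0, 0, 0.4]
}}

```text
clock: 16.05
eef_pos: [0.6361, -0.018, 0.0144]
eef_rot: [-0.004, -0.004, 1.0, 0.0]
contact_force: [-14.3, 2.3, 18.2]
grip_width: 0.0456
gripper_force: 22.9
```

Emit:
{"api": "send_rows", "payload": {
  "deltas": [0, 0, 0, -2, 0, 0, 0.4, 0, 0, 0, 0, 0, 0, 0.4]
}}

```text
clock: 16.25
eef_pos: [0.6365, -0.0181, 0.0141]
eef_rot: [-0.005, -0.004, 1.0, -0.0]
contact_force: [-17.5, 1.9, 19.2]
grip_width: 0.0453
gripper_force: 23.2
```

All three are at the rail. I'll release, rise, close the fingers and go to the right of the stop.

Emit:
{"api": "send_rows", "payload": {
  "deltas": [0, 0, 0, 5, 0, 0, 0.6, 0, 0, 0, 0, 0, 0, 0.6, 0, 0, 0, 0, 0, -20, 0.6, 0, 0, 0, 0, 0, -40, 0.6, 0, 0, 0, 0, 0, -40, 0]
}}

```text
clock: 16.75
eef_pos: [0.6376, -0.0185, 0.1142]
eef_rot: [-0.001, -0.004, 1.0, -0.0]
contact_force: [1.0, 0.4, 0.4]
grip_width: 0.0379
gripper_force: 0.0
```

Emit:
{"api": "send_rows", "payload": {
  "deltas": [0, 0, 0, 3, -30, 0, 0, 0, 0, 0, 0, -48, 0, 0, 0, 0, 0, 0, -48, 0, 0, 0, 0, 0, 0, -48, 0, 0, 0, 0, 0, 0, -48, 0, 0]
}}

```text
clock: 17.25
eef_pos: [0.6367, -0.2425, 0.1139]
eef_rot: [0.0, -0.004, 1.0, -0.0]
contact_force: [1.1, 0.2, -0.1]
grip_width: 0.0004
gripper_force: 0.0
```

Emit:
{"api": "send_rows", "payload": {
  "deltas": [0, 0, 0, 0, -40, 0, 0, 0, 0, 0, 0, 0, 0, 0, 0, 0, 0, 0, 0, 0, 0]
}}

```text
clock: 17.55
eef_pos: [0.6365, -0.2819, 0.1134]
eef_rot: [-0.0, -0.003, 1.0, -0.0]
contact_force: [0.4, 0.4, -1.0]
grip_width: -0.0003
gripper_force: 0.0
```

```bash
python3 - <<'E'
from h import *
print(r.sense()["eef_pos"])
for n,B in(("top",(250,140,440,250)),("side",(240,140,450,320))):
    im,bs=blobs(n,(105,120,50),(130,255,255),40,B,5)
    for b in bs: print(n,*rect(n,b,.06),(ray(n,b,.06)*1000).min(0).round(),(ray(n,b,.06)*1000).max(0).round())
    hsv=cv2.cvtColor(im,cv2.COLOR_RGB2HSV);m=cv2.inRange(hsv,np.array((3,150,80)),np.array((20,255,255)))
    p=np.argwhere(m)[:,::-1];w=ray(n,p,.0695)*1000;w=w[(w[:,0]>590)&(w[:,0]<660)&(abs(w[:,1]+230)<40)]
    if len(w):print("stop",n,w.min(0).round(1),w.max(0).round(1),w.mean(0).round(1))
    a=im[120:270,240:440] if n=="side" else im[135:250,260:460]
    cv2.imwrite(f"pics/{n}6.png",a[:,:,::-1])
a=cv2.imread("pics/top6.png");b=cv2.imread("pics/side6.png")
cv2.imwrite("pics/6.png",cv2.resize(np.vstack([a,b]),None,fx=2.2,fy=2.2,interpolation=cv2.INTER_CUBIC))
E
```

```text
[ 0.6365247 -0.2818548  0.1134005]
top [633.8  45.6] [634.  44.] [ 37.1 100.1] -0.005 [584.  26.] [684.  63.]
top [634.5 111.6] [634.6 111.6] [ 37.3 100.2] -0.002 [584.  93.] [685. 130.]
top [635.7 -20.7] [635.2 -20.3] [ 37.3 103.5] -0.011 [583. -39.] [687.  -2.]
stop top [ 597.  -233.5] [ 658.7 -224. ] [ 620.2 -229.4]
side [631.7  43.1] [633.1  46. ] [118.1 184.8] -1.563 [574. -47.] [693. 139.]
stop side [ 590.4 -239.8] [ 659.9 -219.3] [ 624.7 -229.7]
```

View pics/6.png

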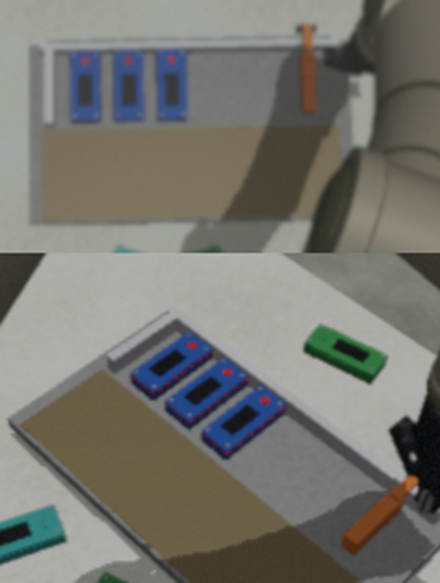

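The three cases stand side by side at the rail (top crop 85–172, 85), and the stop is at (307,85). I'll descend outside the stop.

Emit:
{"api": "send_rows", "payload": {
  "deltas": [0, 0, 0, 3, 0, 30, 0, 0, 0, 0, 0, 0, 30, 0, 0, 0, 0, 0, 0, 20, 0, 0, 0, 0, 0, 0, 6, 0, 0, 0, 0, 0, 0, 0, 0]
}}

```text
clock: 18.15
eef_pos: [0.634, -0.2785, 0.0272]
eef_rot: [-0.001, -0.005, 1.0, 0.0]
contact_force: [0.4, -0.1, 0.0]
grip_width: 0.0002
gripper_force: 0.0
```

Emit:
{"api": "send_rows", "payload": {
  "deltas": [0, 0, 0, 0, 10, 2, 0, 0, 0, 0, 0, 10, 0, 0, 0, 0, 0, 0, 10, 0, 0, 0, 0, 0, 0, 0, 0, 0]
}}

```text
clock: 18.55
eef_pos: [0.6344, -0.2476, 0.0266]
eef_rot: [0.0, -0.005, 1.0, 0.0]
contact_force: [0.4, 0.6, -0.0]
grip_width: 0.0002
gripper_force: 0.0
```

Emit:
{"api": "send_rows", "payload": {
  "deltas": [0, 0, 0, 0, 12, 0, 0, 0, 0, 0, 0, 20, 0, 0, 0, 0, 0, 0, 20, 0, 0, 0, 0, 0, 0, 20, 0, 0, 0, 0, 0, 0, 20, 0, 0]
}}

```text
clock: 19.05
eef_pos: [0.6332, -0.1578, 0.0263]
eef_rot: [0.001, -0.004, 1.0, -0.0]
contact_force: [-0.0, -2.6, 1.4]
grip_width: 0.0002
gripper_force: 1.2
```

Emit:
{"api": "send_rows", "payload": {
  "deltas": [0, 0, 0, 0, 20, 0, 0, 0, 0, 0, 0, 18, 0, 0, 0, 0, 0, 0, 15, 0, 0, 0, 0, 0, 0, 15, 0, 0, 0, 0, 0, 0, 15, 0, 0]
}}

```text
clock: 19.55
eef_pos: [0.6324, -0.0746, 0.026]
eef_rot: [0.0, -0.004, 1.0, -0.0]
contact_force: [1.3, -2.0, 2.0]
grip_width: -0.0
gripper_force: 1.3
```

Emit:
{"api": "send_rows", "payload": {
  "deltas": [0, 0, 0, 0, 10, 0, 0, 0, 0, 0, 0, 10, 0, 0, 0, 0, 0, 0, 10, 0, 0, 0, 0, 0, 0, 8, 0, 0, 0, 0, 0, 0, 8, 0, 0]
}}

```text
clock: 20.05
eef_pos: [0.632, -0.029, 0.0258]
eef_rot: [0.0, -0.004, 1.0, -0.0]
contact_force: [0.8, -4.3, 2.3]
grip_width: 0.0
gripper_force: 1.9
```

Emit:
{"api": "send_rows", "payload": {
  "deltas": [0, 0, 0, 0, 5, 0, 0, 0, 0, 0, 0, 4, 0, 0, 0, 0, 0, 0, 0, 0, 0]
}}

```text
clock: 20.35
eef_pos: [0.6317, -0.0193, 0.0257]
eef_rot: [-0.0, -0.004, 1.0, 0.0]
contact_force: [0.6, -0.1, -0.7]
grip_width: 0.0002
gripper_force: 0.0
```

```bash
python3 - <<'E'
from h import *
print(r.sense()["eef_pos"])
for n,B in(("top",(250,140,440,250)),("side",(240,140,450,320))):
    im,bs=blobs(n,(105,120,50),(130,255,255),40,B,3)
    for b in bs: print(n,*rect(n,b,.06),(ray(n,b,.06)*1000).min(0).round(),(ray(n,b,.06)*1000).max(0).round())
a=im[120:220,260:390]
cv2.imwrite("pics/7.png",cv2.resize(a[:,:,::-1],None,fx=5,fy=5,interpolation=cv2.INTER_CUBIC))
E
```

```text
[ 0.63169845 -0.01932325  0.02567719]
top [639.9 107.6] [634.4  93.2] [101.7 100. ] 1.562 [584.  42.] [685. 144.]
side [622.8  94.6] [632.4  81.3] [117.7 145.3] -1.569 [574.   8.] [691. 154.]
```

View pics/7.png

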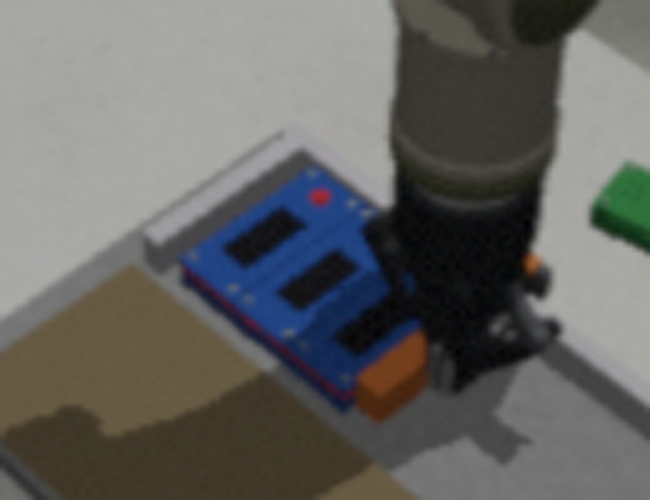

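The three cases are packed together (crop 185–430, 180–400) with a gap of about 7 mm left at the end wall. I'll push on until the force rises.

Emit:
{"api": "send_rows", "payload": {
  "deltas": [0, 0, 0, 0, 3, 0, 0, 0, 0, 0, 0, 2, 0, 0, 0, 0, 0, 0, 0, 0, 0]
}}

```text
clock: 20.75
eef_pos: [0.6312, -0.0151, 0.0255]
eef_rot: [-0.001, -0.004, 1.0, -0.0]
contact_force: [-1.3, -2.5, -0.8]
grip_width: -0.0004
gripper_force: 0.8
```

Emit:
{"api": "send_rows", "payload": {
  "deltas": [0, 0, 0, 0, 2, 0, 0, 0, 0, 0, 0, 0, 0, 0]
}}

```text
clock: 20.95
eef_pos: [0.6313, -0.0131, 0.0256]
eef_rot: [-0.0, -0.004, 1.0, -0.0]
contact_force: [-1.9, -2.1, -2.7]
grip_width: 0.0
gripper_force: 1.1
```

Emit:
{"api": "send_rows", "payload": {
  "deltas": [0, 0, 0, 0, 2, 0, 0, 0, 0, 0, 0, 0, 0, 0]
}}

```text
clock: 21.15
eef_pos: [0.6314, -0.0109, 0.0257]
eef_rot: [-0.0, -0.004, 1.0, 0.0]
contact_force: [-1.5, -1.3, -0.8]
grip_width: -0.0001
gripper_force: 1.1
```

Emit:
{"api": "send_rows", "payload": {
  "deltas": [0, 0, 0, 0, 2, 0, 0, 0, 0, 0, 0, 0, 0, 0]
}}

```text
clock: 21.35
eef_pos: [0.6316, -0.0088, 0.0258]
eef_rot: [-0.0, -0.004, 1.0, 0.0]
contact_force: [-1.6, -2.4, -0.9]
grip_width: 0.0001
gripper_force: 1.0
```

Emit:
{"api": "send_rows", "payload": {
  "deltas": [0, 0, 0, 0, 2, 0, 0, 0, 0, 0, 0, 0, 0, 0]
}}

```text
clock: 21.55
eef_pos: [0.6317, -0.0077, 0.0258]
eef_rot: [0.0, -0.004, 1.0, -0.0]
contact_force: [-2.4, -5.3, -1.2]
grip_width: 0.0002
gripper_force: 2.2
```

Emit:
{"api": "send_rows", "payload": {
  "deltas": [0, 0, 0, 0, 2, 0, 0, 0, 0, 0, 0, 0, 0, 0]
}}

```text
clock: 21.75
eef_pos: [0.6316, -0.0075, 0.0258]
eef_rot: [-0.0, -0.003, 1.0, -0.001]
contact_force: [-1.0, -9.1, -1.2]
grip_width: 0.0
gripper_force: 4.7
```

The row is firm at about 9 N. I'll back off and tap each near end toward the rail.

Emit:
{"api": "send_rows", "payload": {
  "deltas": [0, 0, 0, 0, -20, 0, 0, 0, 0, 0, 0, 0, -45, 0, 0, 0, 0, 0, 0, -15, 0, 0, 0, 0, 45, 20, 0, 0, 0, 0, 0, 40, 28, 0, 0]
}}

```text
clock: 22.25
eef_pos: [0.5468, 0.0223, 0.0868]
eef_rot: [0.002, -0.003, 1.0, 0.0]
contact_force: [-0.0, 2.1, -1.0]
grip_width: -0.0004
gripper_force: 0.0
```

Emit:
{"api": "send_rows", "payload": {
  "deltas": [0, 0, 0, 0, 25, 0, 0, 0, 0, 0, 0, 0, 20, 0, 0, 0, 0, 0, 0, 35, 0, 0, 0, 0, 0, 0, 5, 0, 0, 0, 0, 0, 0, 0, 0]
}}

```text
clock: 22.75
eef_pos: [0.546, 0.0477, 0.0254]
eef_rot: [-0.001, -0.004, 1.0, 0.0]
contact_force: [0.0, 0.3, 0.2]
grip_width: 0.0004
gripper_force: 0.0
```

Emit:
{"api": "send_rows", "payload": {
  "deltas": [0, 0, 0, -10, 0, 3, 0, 0, 0, 0, -6, 0, 0, 0, 0, 0, 0, -3, 0, 0, 0, 0, 0, 0, 0, 0, 0, 0]
}}

```text
clock: 23.15
eef_pos: [0.5664, 0.0472, 0.0235]
eef_rot: [0.001, -0.004, 1.0, 0.0]
contact_force: [-0.1, -1.0, 0.0]
grip_width: -0.0002
gripper_force: 0.0
```

Emit:
{"api": "send_rows", "payload": {
  "deltas": [0, 0, 0, -2, 0, 0, 0, 0, 0, 0, 0, 0, 0, 0]
}}

```text
clock: 23.35
eef_pos: [0.5674, 0.0472, 0.023]
eef_rot: [0.0, -0.004, 1.0, 0.0]
contact_force: [-0.1, -0.1, -0.0]
grip_width: -0.0
gripper_force: 0.0
```

Emit:
{"api": "send_rows", "payload": {
  "deltas": [0, 0, 0, -2, 0, 0, 0, 0, 0, 0, 0, 0, 0, 0]
}}

```text
clock: 23.55
eef_pos: [0.5695, 0.0473, 0.0228]
eef_rot: [0.0, -0.004, 1.0, 0.0]
contact_force: [0.2, 0.0, 0.1]
grip_width: 0.0001
gripper_force: 0.0
```

Emit:
{"api": "send_rows", "payload": {
  "deltas": [0, 0, 0, -2, 0, 0, 0, 0, 0, 0, 0, 0, 0, 0]
}}

```text
clock: 23.75
eef_pos: [0.5702, 0.0473, 0.0226]
eef_rot: [-0.001, -0.004, 1.0, -0.0]
contact_force: [-3.6, -1.0, 2.7]
grip_width: 0.0001
gripper_force: 1.9
```

Emit:
{"api": "send_rows", "payload": {
  "deltas": [0, 0, 0, -2, 0, 0, 0, 0, 0, 0, 0, 0, 0, 0]
}}

```text
clock: 23.95
eef_pos: [0.5701, 0.0472, 0.0225]
eef_rot: [-0.003, -0.004, 1.0, -0.0]
contact_force: [-9.3, 0.6, 7.0]
grip_width: 0.0005
gripper_force: 4.6
```

Emit:
{"api": "send_rows", "payload": {
  "deltas": [0, 0, 0, -1, 0, 0, 0, 0, 0, 0, 0, 0, 0, 0]
}}

```text
clock: 24.15
eef_pos: [0.5701, 0.0472, 0.0224]
eef_rot: [-0.004, -0.004, 1.0, -0.0]
contact_force: [-11.9, 1.1, 7.8]
grip_width: -0.0
gripper_force: 5.8
```

The last case is already flush, since it didn't move. Next the middle one.

Emit:
{"api": "send_rows", "payload": {
  "deltas": [0, 0, 0, 15, 0, 0, 0, 0, 0, 0, 0, 23, 0, 0, 0, 0, 0, 0, 23, 0, 0, 0, 0, 0, -8, 0, 0, 0, 0, 0, 0, 0, 0, 0, 0]
}}

```text
clock: 24.65
eef_pos: [0.5685, 0.0938, 0.0229]
eef_rot: [0.001, -0.005, 1.0, 0.0]
contact_force: [0.8, -0.6, -0.1]
grip_width: -0.0001
gripper_force: 0.0
```

Emit:
{"api": "send_rows", "payload": {
  "deltas": [0, 0, 0, -3, 0, 0, 0, 0, 0, 0, -2, 0, 0, 0, 0, 0, 0, 0, 0, 0, 0]
}}

```text
clock: 24.95
eef_pos: [0.5697, 0.0923, 0.0225]
eef_rot: [-0.002, -0.004, 1.0, -0.0]
contact_force: [-6.1, 0.5, 3.0]
grip_width: -0.0
gripper_force: 2.9
```

Emit:
{"api": "send_rows", "payload": {
  "deltas": [0, 0, 0, -2, 0, 0, 0, 0, 0, 0, 0, 0, 0, 0]
}}

```text
clock: 25.15
eef_pos: [0.5697, 0.0922, 0.0224]
eef_rot: [-0.004, -0.004, 1.0, -0.001]
contact_force: [-11.7, 1.0, 7.6]
grip_width: 0.0003
gripper_force: 5.5
```

Emit:
{"api": "send_rows", "payload": {
  "deltas": [0, 0, 0, 15, 0, 0, 0, 0, 0, 0, 0, 22, 0, 0, 0, 0, 0, 0, 22, 0, 0, 0, 0, 0, -8, 0, 0, 0, 0, 0, 0, 0, 0, 0, 0]
}}

```text
clock: 25.65
eef_pos: [0.5679, 0.1368, 0.0229]
eef_rot: [0.001, -0.004, 1.0, -0.0]
contact_force: [-0.1, 0.2, 0.4]
grip_width: 0.0
gripper_force: 0.0
```

Emit:
{"api": "send_rows", "payload": {
  "deltas": [0, 0, 0, -3, 0, 0, 0, 0, 0, 0, -2, 0, 0, 0, 0, 0, 0, 0, 0, 0, 0]
}}

```text
clock: 25.95
eef_pos: [0.5694, 0.1357, 0.0225]
eef_rot: [-0.002, -0.003, 1.0, -0.001]
contact_force: [-5.5, 0.2, 3.5]
grip_width: 0.0
gripper_force: 2.9
```

Emit:
{"api": "send_rows", "payload": {
  "deltas": [0, 0, 0, -2, 0, 0, 0, 0, 0, 0, 0, 0, 0, 0]
}}

```text
clock: 26.15
eef_pos: [0.5693, 0.1357, 0.0224]
eef_rot: [-0.004, -0.004, 1.0, -0.001]
contact_force: [-10.9, -0.0, 8.0]
grip_width: -0.0002
gripper_force: 5.5
```

All three near ends lie on one line parallel to the rail and don't move. I'll retreat and check numerically.

Emit:
{"api": "send_rows", "payload": {
  "deltas": [0, 0, 0, 25, 0, 0, 0, 0, 0, 0, 0, 0, -45, 0, 0, 0, 0, 0, 0, -45, 0, 0, 0, 0, 20, 40, -20, 0, 0, 0, 0, 20, 45, 0, 0]
}}

```text
clock: 26.65
eef_pos: [0.5103, 0.2205, 0.1362]
eef_rot: [0.003, -0.001, 1.0, 0.001]
contact_force: [0.4, 2.1, -0.5]
grip_width: -0.0003
gripper_force: 0.0
```

Emit:
{"api": "send_rows", "payload": {
  "deltas": [0, 0, 0, 10, 45, 0, 0, 0, 0, 0, 0, 45, 0, 0, 0, 0, 0, 0, 45, 0, 0, 0, 0, 0, 0, 0, 0, 0, 0, 0, 0, 0, 0, 0, 0]
}}

```text
clock: 27.15
eef_pos: [0.4966, 0.3567, 0.1324]
eef_rot: [-0.0, -0.005, 1.0, -0.0]
contact_force: [-0.3, -0.5, -0.5]
grip_width: -0.0
gripper_force: 0.0
```

```bash
python3 - <<'E'
from h import *
print(r.sense()["eef_pos"])
for n,B in(("top",(250,140,440,250)),("side",(240,120,450,320))):
    im,bs=blobs(n,(105,120,50),(130,255,255),20,B,1)
    for b in bs: print(n,*rect(n,b,.062),(ray(n,b,.062)*1000).min(0).round(),(ray(n,b,.062)*1000).max(0).round())
    hsv=cv2.cvtColor(im,cv2.COLOR_RGB2HSV);m=cv2.inRange(hsv,np.array((3,150,70)),np.array((20,255,255)))
    w=ray(n,np.argwhere(m)[:,::-1],.0695)*1000;w=w[(w[:,0]>590)&(w[:,0]<660)&(abs(w[:,1]-10)<60)]
    print("stop",n,w.min(0).round(1),w.max(0).round(1),w.mean(0).round(1))
    if n=="top":
        row=int(proj("top",[.6,.09,.062])[1]);a,b=int(proj("top",[.6,.17,.062])[0])-3,int(proj("top",[.6,-.02,.062])[0])+3
        for rr in(row,row-14):print(a,im[rr,a:b].tolist())
    red=cv2.inRange(hsv,np.array((0,120,90)),np.array((5,255,255)))|cv2.inRange(hsv,np.array((172,120,90)),np.array((180,255,255)))
    k,l,s,c=cv2.connectedComponentsWithStats(red)
    print("dots",[(ray(n,c[i],.062)[0]*1000).round().tolist() for i in range(1,k) if s[i,4]>5 and n=="top"])
E
```

```text
[0.49663113 0.35674732 0.13243692]
top [628.9  90.7] [632.3  91.4] [125.4 103.3] 1.563 [581.  28.] [684. 154.]Traceback (most recent call last):
  File "<stdin>", line 8, in <module>
    return umr_minimum(a, axis, None, out, keepdims, initial, where)
ValueError: zero-size array to reduction operation minimum which has no identity
```

```bash
python3 - <<'E'
from h import *
for n in("top","side"):
    im=r.read_camera(n);hsv=cv2.cvtColor(im,cv2.COLOR_RGB2HSV)
    m=cv2.inRange(hsv,np.array((2,120,35)),np.array((22,255,255)))
    w=ray(n,np.argwhere(m)[:,::-1],.0695)*1000;w=w[(w[:,0]>585)&(w[:,0]<665)&(w[:,1]>-60)&(w[:,1]<60)]
    print("stop",n,len(w),w.min(0).round(1) if len(w) else "",w.max(0).round(1) if len(w) else "")
    if n=="top":
        for x in(.6,.65):
            p=[proj("top",[x,y,.062]) for y in(.18,-.03)];c0,c1=int(p[0][0]),int(p[1][0])
            print(c0,' '.join("%d,%d,%d"%tuple(v) for v in im[int(p[0][1]),c0:c1]))
E
```

```text
stop top 88 [588.8   8.3] [664.2  18.9]
278 118,118,117 126,128,128 142,144,144 150,153,154 151,154,155 139,143,147 110,117,132 76,90,126 61,81,126 57,77,120 58,74,113 56,71,106 58,72,106 57,71,106 58,72,106 58,73,109 57,76,118 57,78,125 57,78,124 55,75,120 54,75,123 58,80,128 58,79,126 55,74,116 56,71,108 55,70,106 58,71,106 57,72,107 55,70,107 56,73,112 58,78,122 57,79,127 56,78,125 51,72,114 55,75,119 57,79,127 56,77,125 56,74,116 55,71,109 54,69,106 56,72,107 55,71,107 54,70,107 54,73,113 56,77,123 61,80,128 82,83,121 114,90,97 137,99,73 146,105,64 149,107,64 148,109,66 142,109,77 127,110,95 115,111,106 111,111,110 112,114,112 112,113,112 115,115,113 114,114,114 114,115,114 114,114,113
278 116,117,116 127,129,127 141,144,144 151,154,154 151,154,154 140,144,149 109,116,134 76,90,126 59,79,123 57,75,118 57,73,111 57,71,107 55,71,105 56,70,106 56,71,106 57,73,111 56,75,118 56,77,124 56,76,122 54,73,117 55,75,121 55,77,126 57,77,123 56,73,114 57,71,107 56,69,102 55,69,101 56,69,101 55,69,102 56,73,110 56,76,120 57,79,127 56,77,125 54,74,118 54,74,120 56,77,123 56,75,118 56,71,108 55,68,101 55,68,98 56,68,98 55,68,98 56,68,102 53,69,108 55,75,119 61,77,123 89,83,112 123,93,89 143,102,70 149,105,64 149,105,63 144,102,63 134,101,76 121,106,96 114,111,108 112,112,111 112,113,112 112,112,111 111,112,110 110,111,110 109,110,109 110,111,109
stop side 242 [585.2  -7. ] [664.8  23.6]
```

The profile goes wall, blue, orange with no grey in between, and the row measures about 138 mm wide. Handing in.

```bash
python3 -c "
from bench import r
print(r.sign_off())"
```

```text
the job is handed in; nothing more can be done
None
```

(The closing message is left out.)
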